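# Zero the balance under the open glass bowl

### The arm

A 7-joint arm with a two-finger parallel gripper is mounted at the origin on the work surface. World frame = base frame: x ahead of the robot, y to its left, z up, the work surface at z = 0. Lengths are in m, angles in rad, forces in N, time in s.
With the tool pointing down it reaches from about 0.4 to 0.85 m from the base axis. Payload 4.5 kg.
Tool frame: the origin (TCP) lies at the very end of the fingers, on their centre line; the grasp point (between the pads) lies 19 mm behind it; z points along the fingers, y is the line along which they close (so a half turn about z gives the same grasp; the last joint's range is limited). The gripper opens to 88 mm and grips with 3 to 60 N. Pads are 18 mm wide; open, the fingers measure 123 mm over their backs; the gripper's body (75 mm by 187 mm) begins 45 mm behind the grasp point.
Start: joints at [-1.226, 0.689, -0.195, 1.565, 0.157, 0.902, -0.215], TCP at [0.191, 0.595, 0.239] pointing down, gripper open.
Joint ranges: [-3.01, 3.01], [-0.46, 2.08], [-1.47, 1.51], [0.13, 2.56], [-1, 4.14], [0.04, 2.09], [-2.66, 2.66]. Speed limits (rad/s): [2.57, 2.57, 3.14, 3.14, 3.14, 3.14, 3.14].

### API

Orientations are given as a unit quaternion [x, y, z, w].
In Python, from plant import r gives the robot as it stands. The module is installed in compiled form; this text tells all that it offers.
- The arm moves only by the tool step_arm, never from a script. Its argument "increments" is a list of rows, each a list of 2 entries, a list of its own where there are three numbers: the shift along the world's x, y, z in cm, then the turn, a rotation vector about the world's x, y, z in degrees. A call has exactly 10 rows; each row shifts and turns the commanded pose from where the row before left it; what a row does not reach is not made up. A row lasts 1/10 s, in which the tool goes at most 50 mm and 8.59 degrees, less where a joint would pass 70% of its speed; a pose out of reach is approached as far as the arm can. A call is refused whole if a number of a shift passes 5 or a number of a turn 8.59, either way. A call with a gripper value outside its range is refused whole. "fingers" is the opening, from 0 (shut) to 1 (fully open), set as the call begins (left out, the last holds). The fingers move at their own pace and stop on an object; "grip_force" is the grip in N (left out, the last holds). Time passes only in rows, so rows that do not move let the fingers close, or fill a call up. It gives the time, the measured TCP pose, the force, the opening and the grip force at its end, in the units of the state.
- r.get_state(): the state, without advancing time (a new reading comes with each control period).
- r.snapshot(name): name is "scene" or "top" or "wrist"; returns (picture, depth): 384x512x3 uint8, red, green, blue; 384x512 float32, m along the optical axis (not along the pixel's ray), 0 where there is no reading.
- r.calibration(name): a dict with "fov_y" (degrees; the focal length in pixels is half the picture's height over the tangent of half this angle, whatever the lens; pixels are square), "cx", "cy" (the principal point, pixels), "R" (3x3) and "t" (3): a world point X has camera coordinates R X + t. Camera axes: x right, y down, z forward; pixel columns grow to the right and rows downward; lengths in m; the calibration is good to about 2 mm. A picture is of the moment at which its call begins: read the wrist's pose just before it. calibration takes no time and is no camera call; for the wrist camera it gives the pose at the moment of the call.
- r.finish_job(): hands the job in; it is judged then, once.
The state is a dict: "clock": time; "q": joint angles; "qd": joint speeds; "joint_torque": joint torques, N m; "tool_pos": TCP position; "eef_rot": TCP orientation; "contact_force": force on the tool from outside, world axes, zero at the start; "moment": the same for the moment, N m; "opening": opening from 0.0 (shut) to 1.0 (fully open); "finger_force": force on a finger pad.
Only numpy, scipy, OpenCV 4.12 (cv2) and the standard library are available. Lean on these libraries where they do the work, as an engineer would, in place of code of your own. Each camera call takes 0.05 s, during which the arm holds its last target. There are 200 camera calls.

### The job

Zero the balance that carries the open glass bowl: with your fingertips press its long bar-shaped key lightly, keep it down for about two seconds, then let it come up and take the hand away. Leave every other key, the balance with the lidded bowl and all the things standing about as they are, and pick nothing up.

Things in the scene. Friction and masses are not known exactly. Their poses are not given: they have to be found in the camera images.
- balance_a: The balance to be zeroed, carrying the open bowl. Fixed flat white balance, 240 (x) x 180 (y) x 45 mm, origin at the centre of its underside, -x side towards the robot. Steel pan, radius 64 mm, centred at x = +40 mm, top 56 mm above the bench. On the level deck (45.5 mm high) three keys in a row at x = -95 mm, y = -58, 0, +58 mm; which key is where varies.
- balance_b: The other balance, same build and size, carrying the lidded bowl; fixed. It may be to the left or the right. Leave alone.
- bar_key_a_top (a point): Centre of the top face of the long bar-shaped key on balance_a, the key to press: 46 mm along the balance's y, 20 mm along its x, standing 9 mm proud of the deck (top about 54.5 mm above the bench when up). Axes are parallel to the balance's, z up.
- bar_key_a (a joint): Travel of that bar key in m: 0 up, 0.006 fully down, straight down. Spring return: 0.8 N starts it, plus 1 N per mm (3.3 N at 2.5 mm, 6.8 N at the bottom stop). It counts as pressed beyond 2.5 mm, and as up below 1 mm. A push over 20 N is too hard.
- round_key_a (a joint): Travel (m) of the round key on balance_a, 22 mm diameter, same height, travel and spring as the bar key. Leave alone.
- square_key_a (a joint): Travel (m) of the square key on balance_a, 21 x 21 mm, same height, travel and spring as the bar key. Leave alone.
- round_key_b (a joint): Travel (m) of the round key on balance_b, 22 mm diameter, same height, travel and spring as the bar key. Leave alone.
- square_key_b (a joint): Travel (m) of the square key on balance_b, 21 x 21 mm, same height, travel and spring as the bar key. Leave alone.
- bar_key_b (a joint): Travel (m) of the bar key on balance_b, like the one on balance_a. Leave alone.
- open_bowl: Empty open glass bowl on balance_a's pan, loose: rim radius 53 mm, 58 mm high, origin at centre of underside (rim 114 mm above the bench). Leave alone.
- lidded_bowl: Same glass bowl closed by a white lid with a knob, on balance_b's pan, loose: radius 55 mm, 77 mm high with the knob (133 mm above the bench), origin at centre of underside. Leave alone.
- spare_bowl: Empty glass bowl on the bench, rim radius 53 mm, 58 mm high; origin at centre of underside. Leave alone.
- spare_lid: White lid lying on the bench, radius 55 mm, 7 mm thick, knob to 19 mm; origin at centre of underside. Leave alone.
- vial: Small amber vial, radius 14 mm, 55 mm high, origin at its foot. Leave alone.
- weight: Steel check weight with a small head, radius 14 mm, 48 mm high, origin at its foot. Leave alone.
- spatula: Steel spatula lying flat between the balances, about 140 x 13 x 5 mm, along its x. Leave alone.
- tall_bottle: Amber glass bottle with black cap, radius 30 mm, 135 mm high, origin at its foot. Leave alone.

How it is judged:
On the way, in this order (a step that is already met when the one before it is completed fails the run):
1. the bar key of the balance with the open bowl is kept pressed (beyond 2.5 mm) by the fingers for a second or more (value of joint bar_key_a above 0.0025 m and contact force between the fingers and bar_key_a above 0.5 N), for 1 s.
2. the bar key has come up again (value of joint bar_key_a below 0.001 m), for 0.2 s.
At the end, for the whole second after the job is handed in: All six keys are up (travel below 1 mm), and every loose thing is upright and at rest within 12 mm of where it began: both bowls still on their pans (value of joint each of bar_key_a, round_key_a, square_key_a, bar_key_b, round_key_b, square_key_b below 0.001 m and distance of each of open_bowl, lidded_bowl, spare_bowl, spare_lid, vial, weight, spatula, tall_bottle from where it was at the start of the episode below 0.012 m and linear speed of each of open_bowl, lidded_bowl, spare_bowl, spare_lid, vial, weight, spatula, tall_bottle below 0.02 m/s and angle between each of open_bowl, lidded_bowl, spare_bowl, spare_lid, vial, weight, spatula, tall_bottle's own z axis and vertical below 0.1 rad); the robot touches nothing.
It fails at once if another key is pressed (beyond 1.5 mm) (value of joint any of round_key_a, square_key_a, bar_key_b, round_key_b, square_key_b above 0.0015 m).
It fails at once if the bar key is pushed harder than 20 N (contact force between anything else and bar_key_a above 20 N).
It fails at once if the robot strikes or leans on a balance's housing or pan with more than 8 N (contact force between any of the fingers, the arm and balance_a above 8 N or contact force between any of the fingers, the arm and balance_b above 8 N).
It fails at once if a loose thing is shifted, lifted or carried more than 12 mm (distance of any of open_bowl, lidded_bowl, spare_bowl, spare_lid, vial, weight, spatula, tall_bottle from where it was at the start of the episode above 0.012 m).
It fails at once if a loose thing is tipped by more than 0.2 rad (angle between any of open_bowl, lidded_bowl, spare_bowl, spare_lid, vial, weight, spatula, tall_bottle's own z axis and vertical above 0.2 rad).
It also fails if it takes over 38 s, if anything falls off the work surface, if the arm or the gripper's body presses on something with over 40 N, if the wrist force passes 120 N, or if a joint passes its speed limit or range.

## Working session

There is one attempt and no reset: what is moved stays moved. The work goes in short steps, Python scripts to look and compute and a tool call to move; the robot and the scene stay as the last step left them, time stands still between calls to the robot, and variables do not carry over. Pictures are saved under pics/ and viewed, at most 10 in all, crops included, and the job is handed in when it is done.

Besides the shell and the picture viewer there is one more tool, called in YAML: its name, and indented under it one key for each argument. step_arm: Moves the arm, as the interface text tells. Its arguments: {"type":"object","properties":{"increments":{"type":"array","items":{"type":"array"}},"fingers":{"type":"number"},"grip_force":{"type":"number"}},"required":["increments"]}

```bash
mkdir -p pics
cat > h.py <<'E'
import numpy as np, cv2
from plant import r
def snap(n,f):
    c=r.calibration(n); p,d=r.snapshot(n); cv2.imwrite('pics/'+f+'.png',p[:,:,::-1]); np.savez('pics/'+f,p=p,d=d,R=c['R'],t=c['t'],k=[c['fov_y'],c['cx'],c['cy']]); return p,d,c
def world(f,u,v):
    z=np.load('pics/'+f+'.npz'); fy,cx,cy=z['k']; F=192/np.tan(np.radians(fy)/2); d=z['d'][int(v),int(u)]
    return z['R'].T@(np.array([(u-cx)/F*d,(v-cy)/F*d,d])-z['t'])
E
python3 - <<'E'
from h import *
s=r.get_state(); print(s)
for n in('top','scene'): snap(n,n+'1')
a=[cv2.imread(f'pics/{n}1.png') for n in('top','scene')]
print(r.calibration('top'))
E
```

```text
{'clock': 0.0, 'q': array([-1.22617788,  0.69001388, -0.19448389,  1.56630087,  0.15732441,
        0.90248219, -0.2150811 ]), 'qd': array([-0.00055362,  0.00041562,  0.00121555, -0.00057847, -0.0005813 ,
        0.00058165,  0.0005551 ]), 'joint_torque': array([-8.28533830e-04, -5.27567160e+01, -1.26691125e+00, -1.53437126e+01,
       -5.25531534e-02,  6.44589352e-03,  1.68707616e-04]), 'tool_pos': array([0.19102967, 0.59445223, 0.23790211]), 'eef_rot': array([ 1.54739924e-01,  9.87954824e-01, -9.04275890e-04, -5.95738596e-05]), 'contact_force': array([0.25318007, 0.48707545, 1.0911012 ]), 'moment': array([-0.00920664,  0.000581  ,  0.00970563]), 'finger_force': 0.0, 'opening': 0.9998761458355554}
{'fov_y': 54.30363153446936, 'cx': 259.72052512163157, 'cy': 189.87870713206942, 'R': array([[-0.00537808, -0.99981686,  0.01836637],
       [-0.9964599 ,  0.00381728, -0.08398266],
       [ 0.08389716, -0.01875302, -0.99629794]]), 't': array([-0.01309225,  0.55417365,  1.04639208])}
```

View pics/top1.png

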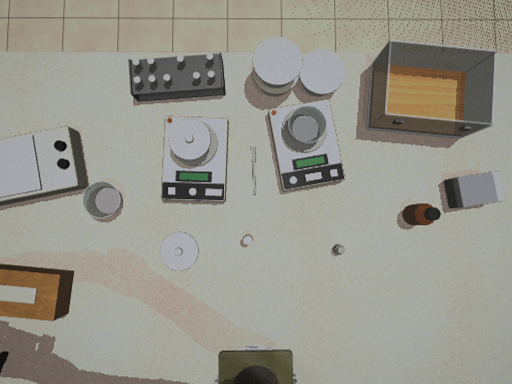

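View pics/scene1.png

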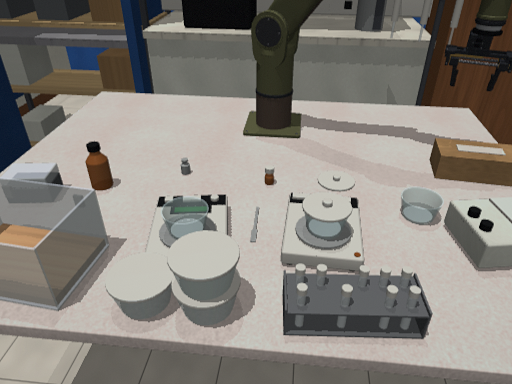

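The top view shows the open-bowl balance on the right (bowl near 305,127). Its keys are round at about (293,181), bar at (314,177) and square at (334,173). I'll enlarge that area and measure.

Run:
```python
from h import *
p=cv2.imread('pics/top1.png')
cv2.imwrite('pics/crop1.png',cv2.resize(p[90:200,250:360],None,fx=5.4,fy=5.4,interpolation=cv2.INTER_CUBIC))
for u,v in [(293,181),(314,177),(334,173),(284,188),(342,181),(305,127),(274,112),(338,249),(248,240),(325,105),(305,106)]: print((u,v),world('top1',u,v).round(4))
```

```text
(293, 181) [ 0.576  -0.108   0.0537]
(314, 177) [ 0.5866 -0.1662  0.0576]
(334, 173) [ 0.5983 -0.2234  0.0527]
(284, 188) [ 0.557  -0.083   0.0488]
(342, 181) [ 0.5812 -0.2578  0.0009]
(305, 127) [ 0.7273 -0.1428  0.061 ]
(274, 112) [ 0.7749 -0.0571  0.0455]
(338, 249) [ 0.387  -0.2311  0.0469]
(248, 240) [0.4138 0.0178 0.056 ]
(325, 105) [ 0.7966 -0.2042  0.0417]
(305, 106) [ 0.7733 -0.1372  0.1064]
```

View pics/crop1.png

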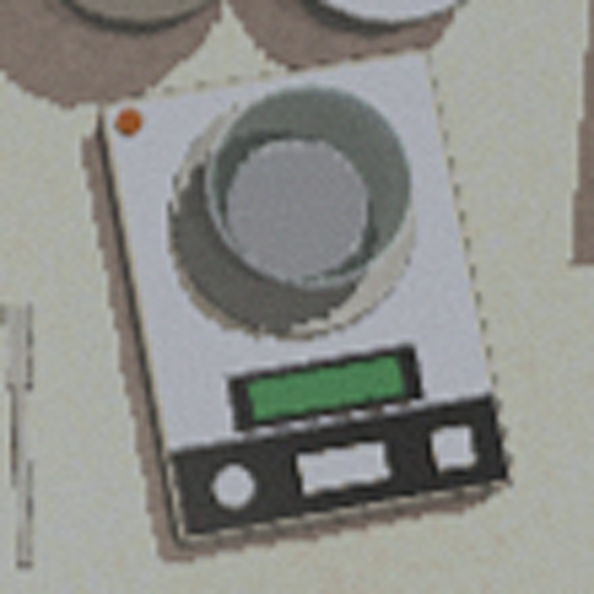

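The bar key is the middle one, at about (0.588, -0.165, 0.0545), and the balance is yawed by about +11°. I'll shut the fingers and go above it, turning the tool about +28.6° so the finger line follows the key.

step_arm:
  increments:
    - [[2.3,-2.4,0],[0,0,1]]
    - [[2.3,-2.4,0],[0,0,1]]
    - [[2.3,-2.4,0],[0,0,1]]
    - [[2.3,-2.4,0],[0,0,1]]
    - [[2.3,-2.4,0],[0,0,1]]
    - [[2.3,-2.4,0],[0,0,1]]
    - [[2.3,-2.4,0],[0,0,1]]
    - [[2.3,-2.4,0],[0,0,1]]
    - [[2.3,-2.4,0],[0,0,1]]
    - [[2.3,-2.4,0],[0,0,1]]
  fingers: 0
  grip_force: 10

```text
clock: 1.1
tool_pos: [0.4218, 0.3538, 0.2385]
eef_rot: [0.068, 0.998, -0.0, -0.0]
contact_force: [0.6, 0.6, 0.5]
opening: 0.115
finger_force: 0.0
```

step_arm:
  increments:
    - [[1.5,-2.5,0],[0,0,1]]
    - [[1.5,-2.5,0],[0,0,1]]
    - [[1.5,-2.5,0],[0,0,1]]
    - [[1.5,-2.5,0],[0,0,1]]
    - [[1.5,-2.5,0],[0,0,1]]
    - [[1.5,-2.5,0],[0,0,1]]
    - [[1.5,-2.5,0],[0,0,1]]
    - [[1.5,-2.5,0],[0,0,1]]
    - [[1.5,-2.5,0],[0,0,1]]
    - [[1.5,-2.5,0],[0,0,1]]

```text
clock: 2.1
tool_pos: [0.5714, 0.1038, 0.2384]
eef_rot: [-0.019, 1.0, -0.0, -0.0]
contact_force: [0.2, 0.0, 0.1]
opening: 0.003
finger_force: 0.0
```

step_arm:
  increments:
    - [[0,-2.8,0],[0,0,1]]
    - [[0,-2.8,0],[0,0,1]]
    - [[0,-2.8,0],[0,0,1]]
    - [[0,-2.8,0],[0,0,1]]
    - [[0,-2.8,0],[0,0,1]]
    - [[0,-2.8,0],[0,0,1]]
    - [[0,-2.8,0],[0,0,1]]
    - [[0,-2.8,0],[0,0,1]]
    - [[0,-2.8,0],[0,0,1]]
    - [[0,0,0],[0,0,0]]

```text
clock: 3.1
tool_pos: [0.57, -0.1527, 0.2379]
eef_rot: [-0.094, 0.996, -0.002, -0.001]
contact_force: [0.7, -0.7, -0.5]
opening: 0.001
finger_force: 0.0
```

Run:
```python
from h import *
snap('wrist','w1'); snap('top','top2'); print(r.get_state()['tool_pos'])
a=cv2.imread('pics/w1.png');b=cv2.imread('pics/top2.png')[70:262,220:476]
```

```text
[ 0.57074785 -0.14709825  0.23831236]
```

View pics/w1.png

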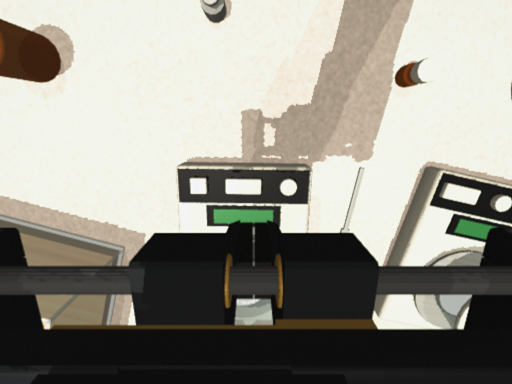

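The wrist view shows the row of keys: square (199,186), bar (243,187) and round (288,187), with the shut fingers at about (254,230). I'll get the bar's centre from its white blob.

Run:
```python
from h import *
for f,rc in (('w1',(165,205,180,308)),('top1',(166,190,284,344))):
    z=np.load(f'pics/{f}.npz'); p=z['p']; g=p.min(2); a,b,c,d=rc
    m=(g[a:b,c:d]>130).astype(np.uint8)
    n,l,s,ce=cv2.connectedComponentsWithStats(m,connectivity=4)
    for i in range(1,n):
        if s[i,4]>15:
            v,u=np.nonzero(l==i); P=np.array([world(f,uu+c,vv+a) for uu,vv in zip(u,v)])
            print(f,(ce[i]+[c,a]).round(1),s[i],P.mean(0).round(4),np.median(P,0).round(4), P.std(0).round(3))
```

```text
w1 [209.4 167.1] [  0   1  61   4 175] [ 0.5748 -0.2094  0.0424] [ 0.5746 -0.2088  0.0426] [0.004 0.022 0.001]
w1 [263.1 168. ] [69  2 28  3 73] [ 0.5628 -0.1405  0.0427] [ 0.5628 -0.1405  0.043 ] [0.002 0.009 0.001]
w1 [301.  168.1] [117   2   9   3  25] [ 0.5539 -0.092   0.042 ] [ 0.5539 -0.0918  0.042 ] [0.001 0.003 0.001]
w1 [197.7 185.6] [ 10  13  17  16 260] [ 0.5983 -0.2187  0.0563] [ 0.5991 -0.219   0.0541] [0.01  0.008 0.029]
w1 [242.8 186.2] [ 45  14  36  16 548] [ 0.5881 -0.1623  0.0575] [ 0.5888 -0.1623  0.0542] [0.011 0.013 0.034]
w1 [288. 187.] [100  14  17  17 219] [ 0.5791 -0.1051  0.0542] [ 0.5793 -0.105   0.0543] [0.005 0.005 0.001]
w1 [232.1 203.5] [  0  37 128   3 238] [ 0.6174 -0.172   0.045 ] [ 0.6183 -0.1754  0.0451] [0.009 0.046 0.001]
top1 [288.  168.6] [ 0  0 11  7 57] [ 0.612  -0.0952  0.0452] [ 0.6113 -0.0952  0.0449] [0.005 0.008 0.002]
top1 [333.3 172.3] [46  3  8  8 49] [ 0.5972 -0.2165  0.0758] [ 0.6006 -0.2205  0.055 ] [0.02  0.032 0.146]
top1 [313.  175.8] [ 21   6  17   9 104] [ 0.5902 -0.1639  0.0546] [ 0.5897 -0.1636  0.0545] [0.006 0.013 0.002]
top1 [292.8 179.7] [ 6 10  7  8 43] [ 0.5797 -0.1075  0.0544] [ 0.579  -0.1078  0.0548] [0.005 0.005 0.002]
top1 [331.3 186.7] [ 25  14  35  10 149] [ 0.5638 -0.2247  0.0074] [ 5.636e-01 -2.306e-01 -2.000e-04] [0.01  0.033 0.089]
```

Both views agree on (0.589, -0.163, 0.054) with a yaw of about 10°. I'll go down to 2 cm above the key.

step_arm:
  increments:
    - [[0.6,-0.5,-2],[0,0,0]]
    - [[0.6,-0.5,-2],[0,0,0]]
    - [[0.6,-0.6,-2],[0,0,0]]
    - [[0,0,-2],[0,0,0]]
    - [[0,0,-2],[0,0,0]]
    - [[0,0,-2],[0,0,0]]
    - [[0,0,-2],[0,0,-0.8]]
    - [[0,0,-1.4],[0,0,0]]
    - [[0,0,-0.7],[0,0,0]]
    - [[0,0,0],[0,0,0]]

```text
clock: 4.2
tool_pos: [0.5888, -0.1619, 0.0771]
eef_rot: [-0.091, 0.996, 0.0, -0.001]
contact_force: [0.2, -0.2, -0.0]
opening: 0.006
finger_force: 0.0
```

Run:
```python
from h import *
snap('wrist','w2'); s=r.get_state(); print(s['tool_pos'],s['eef_rot'],s['contact_force'])
```

```text
[ 0.5893345  -0.16230445  0.07783635] [-9.09936283e-02  9.95851456e-01  1.91116069e-04  2.80447352e-05] [-0.2419372  -0.92988001  0.0571354 ]
```

View pics/w2.png

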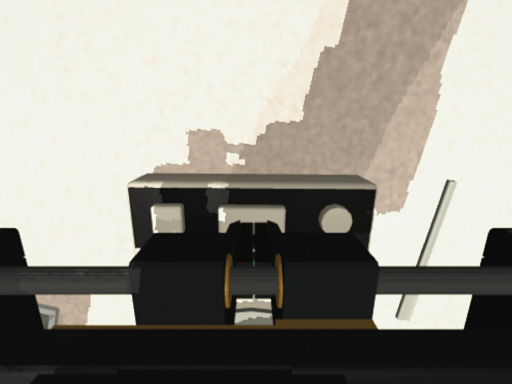

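The fingers are centred over the bar: its edges are at columns 219–285 and the fingers at 254. I'll descend slowly and watch the force.

step_arm:
  increments:
    - [[0,0,-0.4],[0,0,0]]
    - [[0,0,-0.4],[0,0,0]]
    - [[0,0,-0.4],[0,0,0]]
    - [[0,0,-0.4],[0,0,0]]
    - [[0,0,-0.2],[0,0,0]]
    - [[0,0,-0.2],[0,0,0]]
    - [[0,0,-0.2],[0,0,0]]
    - [[0,0,-0.1],[0,0,0]]
    - [[0,0,-0.1],[0,0,0]]
    - [[0,0,0],[0,0,0]]

```text
clock: 5.25
tool_pos: [0.5891, -0.1629, 0.0538]
eef_rot: [-0.091, 0.996, 0.0, 0.0]
contact_force: [-0.6, -0.2, 0.7]
opening: 0.005
finger_force: 0.9
```

Contact is just beginning, so I'll press about 3.5 mm further.

step_arm:
  increments:
    - [[0,0,-0.1],[0,0,0]]
    - [[0,0,-0.1],[0,0,0]]
    - [[0,0,-0.1],[0,0,0]]
    - [[0,0,-0.05],[0,0,0]]
    - [[0,0,0],[0,0,0]]
    - [[0,0,0],[0,0,0]]
    - [[0,0,0],[0,0,0]]
    - [[0,0,0],[0,0,0]]
    - [[0,0,0],[0,0,0]]
    - [[0,0,0],[0,0,0]]

```text
clock: 6.25
tool_pos: [0.5891, -0.1629, 0.0505]
eef_rot: [-0.091, 0.996, 0.0, 0.0]
contact_force: [-0.8, -0.1, 4.6]
opening: 0.003
finger_force: 2.6
```

Run:
```python
from h import *
for i in range(3):
    s=r.get_state(); print(s['clock'],s['tool_pos'],s['contact_force']); r.snapshot('wrist')
```

```text
6.25 [ 0.58910915 -0.16288733  0.0504686 ] [-0.81273522 -0.09562423  4.61153165]
6.3 [ 0.58913184 -0.16290957  0.05046896] [-1.87908171  0.36566367  5.92567916]
6.35 [ 0.58913584 -0.1628638   0.05047851] [-1.27887507  0.79716159  4.87022732]
```

The force is about 5 N, so the travel is about 4 mm and the key is pressed. I'll hold another 1.2 s, then release slowly and rise.

step_arm:
  increments:
    - [[0,0,0],[0,0,0]]
    - [[0,0,0],[0,0,0]]
    - [[0,0,0],[0,0,0]]
    - [[0,0,0],[0,0,0]]
    - [[0,0,0],[0,0,0]]
    - [[0,0,0],[0,0,0]]
    - [[0,0,0],[0,0,0]]
    - [[0,0,0],[0,0,0]]
    - [[0,0,0],[0,0,0]]
    - [[0,0,0],[0,0,0]]

```text
clock: 7.4
tool_pos: [0.5891, -0.1629, 0.0505]
eef_rot: [-0.091, 0.996, -0.0, 0.0]
contact_force: [-0.7, 0.5, 4.4]
opening: 0.004
finger_force: 2.6
```

step_arm:
  increments:
    - [[0,0,0],[0,0,0]]
    - [[0,0,0],[0,0,0]]
    - [[0,0,0.1],[0,0,0]]
    - [[0,0,0.2],[0,0,0]]
    - [[0,0,0.2],[0,0,0]]
    - [[0,0,0.3],[0,0,0]]
    - [[0,0,0.5],[0,0,0]]
    - [[0,0,1],[0,0,0]]
    - [[0,0,1.5],[0,0,0]]
    - [[0,0,1.5],[0,0,0]]

```text
clock: 8.4
tool_pos: [0.5894, -0.1629, 0.1048]
eef_rot: [-0.091, 0.996, -0.0, 0.0]
contact_force: [0.0, -0.4, 0.4]
opening: 0.008
finger_force: 0.0
```

step_arm:
  increments:
    - [[0,0,1.5],[0,0,0]]
    - [[0,0,1.5],[0,0,0]]
    - [[0,0,1.5],[0,0,0]]
    - [[0,0,1.5],[0,0,0]]
    - [[0,0,1.5],[0,0,0]]
    - [[0,0,1.5],[0,0,0]]
    - [[0,0,1.5],[0,0,0]]
    - [[0,0,1],[0,0,0]]
    - [[0,0,0],[0,0,0]]
    - [[0,0,0],[0,0,0]]

```text
clock: 9.4
tool_pos: [0.5889, -0.1629, 0.2182]
eef_rot: [-0.091, 0.996, 0.0, -0.0]
contact_force: [0.0, -0.5, -0.8]
opening: 0.0
finger_force: 0.0
```

Run:
```python
from h import *
snap('wrist','w3'); s=r.get_state(); print(s['tool_pos'],s['contact_force'])
for u,v in[(199,186),(243,187),(288,187)]:
    print(np.median([world('w3',u+i,v+j)[2] for i in(-3,0,3) for j in(-3,0,3)]))
```

```text
[ 0.5885935  -0.16293225  0.21772666] [-0.60991458 -0.03464274 -0.22084063]
0.04547152524890053
0.04577813959787753
0.04533541218145344
```

View pics/w3.png

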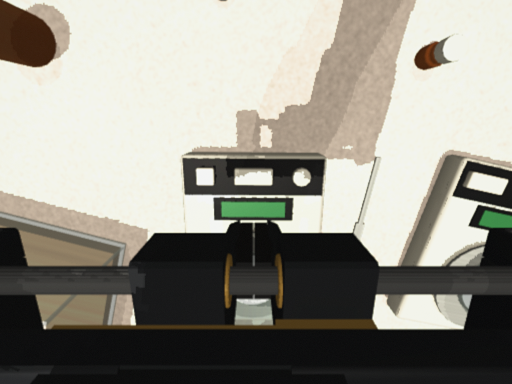

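The hand is clear. The keys are now at rows around 177 (bar at 253,177), so my sampled pixels fell on the deck. I'll check the heights again there and hand in.

Run:
```python
from h import *
h=[np.median([world('w3',u+i,v+j)[2] for i in(-3,0,3) for j in(-3,0,3)]) for u,v in[(205,177),(253,177),(302,177)]]
print(h)
if min(h)>.0535: print(r.finish_job())
```

```text
[np.float64(0.05496424181051352), np.float64(0.054657422577362516), np.float64(0.05435397385059543)]
the job is handed in; nothing more can be done
None
```

The bar key of the open-bowl balance was pressed at about 5 N, held for about 2 s and let up; all three of that balance's keys then measured up, the hand was clear, and the job is handed in (no verdict was returned).

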